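# Breakfast bowl: tip in the muffin pieces and dab them with jam

## Robot

A 7-joint arm with a two-finger parallel gripper is mounted at the origin on the work surface. World frame = base frame: x ahead of the robot, y to its left, z up, the work surface at z = 0. Lengths are in m, angles in rad, forces in N, time in s.
With the tool pointing down it reaches from about 0.35 to 0.9 m from the base axis. Payload 8.1 kg.
Tool frame: the origin (TCP) lies midway between the tips of the shut fingers; the grasp point (between the pads) lies behind it (arm.tcp_to_grasp is the z of the grasp point in the tool frame, in m); z points along the fingers, y is the line along which they close (so a half turn about z gives the same grasp; the last joint's range is limited). The gripper opens to 92 mm and grips with 3 to 60 N. Pads are 19 mm wide; open, the fingers measure 130 mm over their backs; the gripper's body (75 mm by 190 mm) begins 47 mm behind the grasp point.
Start: joints at [-1.22, 0.434, 0.025, 1.573, -0.012, 1.134, -0.075], TCP at [0.274, 0.562, 0.227] pointing down, gripper open.
Joint ranges: [-2.62, 2.62], [-0.44, 2.09], [-1.27, 1.32], [0.08, 2.57], [-1.32, 4.46], [0.12, 2], [-2.74, 2.74]. Speed limits (rad/s): [2.22, 2.22, 3.01, 3.01, 3.14, 3.14, 3.14].

## Interface

Orientations are given as a rotation vector (axis times angle).
In Python, from cell import readout, vision, arm gives the robot as it stands.
- The arm moves only by the tool carry_out, never from a script. Its argument "increments" is one flat list of numbers, 6 for each row, row after row: the shift along the world's x, y, z in mm, then the turn, a rotation vector about the world's x, y, z in rad. In form: [tx, ty, tz, wx, wy, wz, tx, ty, tz, wx, wy, wz, ...]. A call has 1 to 20 rows; each row shifts and turns the commanded pose from where the row before left it; what a row does not reach is not made up. A row lasts 1/8 s, in which the tool goes at most 62.5 mm and 10.7 degrees, less where a joint would pass 70% of its speed; a pose out of reach is approached as far as the arm can. A call with a gripper value outside its range is refused whole. "grip" is the closure, from 0 (fully open) to 1 (shut), set as the call begins (left out, the last holds). The fingers move at their own pace and stop on an object; "newtons" is the grip in N (left out, the last holds). Time passes only in rows, so rows that do not move let the fingers close. It gives the time, the measured TCP pose, the force, the opening and the grip force at its end, in the units of the state.
- readout.observe(): the state, without advancing time (a new reading comes with each control period).
- vision.get_image(name): name is "scene" or "side" or "wrist"; returns the picture (400x640x3 uint8, red, green, blue); there is no depth.
- vision.calibration(name): a dict with "fov_y" (degrees; the focal length in pixels is half the picture's height over the tangent of half this angle, whatever the lens; pixels are square), "cx", "cy" (the principal point, pixels), "k1" (the pictures are not rectified: a ray, as slopes to the right and down, at radius r is drawn at 1 + k1 r^2 times it, then the intrinsics apply), "pose" (4x4, takes a point from camera to world coordinates). Camera axes: x right, y up, looking along -z (the intrinsics and any distortion apply to the point x, -y, -z); pixel columns grow to the right and rows downward; lengths in m; the calibration is good to about 2 mm. A picture is of the moment at which its call begins: read the wrist's pose just before it. calibration takes no time and is no camera call; for the wrist camera it gives the pose at the moment of the call.
- arm.sign_off(): hands the job in; it is judged then, once.
The state is a dict: "clock": time; "joints": joint angles; "dq": joint speeds; "joint_efforts": joint torques, N m; "position": TCP position; "ee_rot": TCP orientation; "force": force on the tool from outside, world axes, zero at the start; "ft_torque": the same for the moment, N m; "width": opening from 0.0 (shut) to 1.0 (fully open); "gripper_force": force on a finger pad.
Only numpy, scipy, OpenCV 4.12 (cv2) and the standard library are available. Lean on these libraries where they do the work, as an engineer would, in place of code of your own. Each camera call takes 0.05 s, during which the arm holds its last target. There are 200 camera calls.

## Task

Make up the breakfast bowl. Pick up the slim wooden tray, tip it so the three muffin pieces slide off its open end into the bowl, and set the empty tray back down flat on the counter; then take the wooden spoon, dip its bowl about halfway down into the open jam pot, and dab it on the muffin pieces in the bowl. Finish by laying the used spoon on the saucer with its bowl end in the saucer, and leave all the other things standing where they are.

Things in the scene. Friction and masses are not known exactly. Their poses are not given: they have to be found in the camera images.
- tray: Slim light-wood snack tray: trough 200 mm long (x -102 to +98 mm), 56 wide (y), 22 high, 160 g. Origin: centre of underside. Floor 5 mm, slippery: pieces slide at 18 to 27 degrees. Walls 5 mm thick, 22 high, on both long sides and the -x end; the +x end is open. Flat upright outer sides: can be gripped across its width at the middle, over the pieces. Starts flat, open end roughly towards the bowl.
- tray_mouth (a point): Middle of the floor's edge at the tray's open end, 98 mm along +x of the tray from its origin.
- piece1: Loose chunk of blueberry muffin, rounded lump about 36 mm across and 26 mm high, 16 g; origin at the centre of its underside as it starts. It starts on the tray's floor near the closed end.
- piece1_mid (a point): Centre of piece1.
- piece2: Muffin chunk about 34 mm across and 28 mm high, 16 g; starts near the middle of the tray.
- piece2_mid (a point): Centre of piece2.
- piece3: Muffin chunk about 32 mm across and 25 mm high, 16 g; starts nearest the tray's open end.
- piece3_mid (a point): Centre of piece3.
- bowl: White breakfast bowl, the biggest open vessel, rim 156 mm across and 58 mm high, wall 5 mm, inner floor 6 mm up; it narrows to 70 mm across at the foot. Loose, 420 g. Origin: centre of its underside. z up.
- pot: Open white stoneware jam pot, no lid or handle, short and straight-sided: 85 mm across outside, mouth 75 mm across inside, 72 mm high, inner floor 6 mm up; inside it is simply hollow. Loose, 360 g. Origin: centre of its underside. It and the mug may stand in each other's place.
- pot_rim (a point): Centre of the pot's mouth, at rim height, 72 mm above its underside.
- spoon: Wooden spoon 180 mm long, along its x axis, 35 g. Origin: mid-length, on the underside (about the centre of mass). Straight flat-sided handle 12 mm wide (y), 10 thick (z), x = -90 to +56 mm; round bowl 39 mm across, 12 deep, centred at x = +70.5 mm. Starts flat on the counter, hollow up, handle end towards the robot; grip across the handle from above.
- spoon_tip (a point): Tip of the spoon: far edge of its bowl, 90 mm along +x and 7 mm above the spoon's underside.
- spoon_bowl (a point): Centre of the spoon's bowl, 70.5 mm along +x, 4 mm above the spoon's underside.
- saucer: White saucer 140 mm across, rim 18 mm high, flat floor about 80 mm across and 5 mm up. Loose, 240 g. Origin: centre of its underside.
- mug: White mug, 82 mm across, 95 mm high, with a handle ear at its +y side; not used, leave alone. Origin: centre of its underside.
- pot_lid: The jam pot's stoneware lid, 86 mm disc with a knob, 31 mm high, lying on the counter; leave alone. Origin: centre of its underside.
- jar_a: Closed jam jar with brass lid, 75 mm across, 88 mm high, the nearer of two; leave alone. Origin: centre of its underside.
There are look-alikes about, which are no part of the job. What is shaped like the piece1 but green or yellow is not meant. Several things look just like the tray: the one meant starts farthest to the robot's right.

How it is judged:
By the outcome, as a careful person would: the job done as asked, in the order asked, and still so for the second after the job is handed in, with the robot touching nothing.
It also fails if it takes over 69 s, if anything falls off the work surface, if the arm or the gripper's body presses on something with over 40 N, if the wrist force passes 120 N, or if a joint passes its speed limit or range.

## Working session

There is one attempt and no reset: what is moved stays moved. The work goes in short steps, Python scripts to look and compute and a tool call to move; the robot and the scene stay as the last step left them, time stands still between calls to the robot, and variables do not carry over. Pictures are saved under pics/ and viewed, at most 10 in all, crops included, and the job is handed in when it is done.

Besides the shell and the picture viewer there is one more tool, called after "Emit:" as a command line: name --argument value ..., lists and objects as JSON in quotes. carry_out: Moves the arm, as the interface text tells. Its arguments: {"type":"object","properties":{"increments":{"type":"array","items":{"type":"number"}},"grip":{"type":"number"},"newtons":{"type":"number"}},"required":["increments"]}

```bash
mkdir -p pics; cat > h.py <<'E'
import numpy as np, cv2
from cell import readout, vision, arm
def cal(n):
    return vision.calibration(n)
def ray(c,u,v):
    f=200/np.tan(np.radians(c["fov_y"]/2)); d=np.array([(u-c["cx"])/f,(v-c["cy"])/f]); s=d.copy()
    for _ in range(20): s=d/(1+c["k1"]*(s@s))
    P=np.array(c["pose"]); return P[:3,3], P[:3,:3]@np.array([s[0],-s[1],-1])
def onz(c,u,v,z):
    o,d=ray(c,u,v); return o+d*(z-o[2])/d[2]
def proj(c,p):
    f=200/np.tan(np.radians(c["fov_y"]/2));P=np.array(c["pose"]); q=P[:3,:3].T@(np.array(p)-P[:3,3])
    s=np.array([q[0],-q[1]])/-q[2]; s=s*(1+c["k1"]*(s@s)); return s*f+[c["cx"],c["cy"]]
def snap(n,name=None):
    c=cal(n); im=vision.get_image(n); 
    if name: cv2.imwrite(f"pics/{name}.png",im[:,:,::-1])
    return c,im
E
python3 - <<'E'
from h import *
for n in("scene","side","wrist"):
    c,im=snap(n,n+"0"); print(n,{k:np.round(v,3).tolist() for k,v in c.items()})
s=np.vstack([cv2.imread(f"pics/{n}0.png") for n in("scene","side")])
cv2.imwrite("pics/both.png",cv2.resize(s,None,fx=.75,fy=.75,interpolation=cv2.INTER_AREA))
print(readout.observe(),arm.tcp_to_grasp)
E
```

```text
scene {'fov_y': 45.563, 'cx': 313.105, 'cy': 198.661, 'k1': 0.013, 'pose': [[-0.352, -0.754, 0.555, 1.209], [0.936, -0.276, 0.219, 0.309], [-0.012, 0.597, 0.802, 1.098], [0.0, 0.0, 0.0, 1.0]]}
side {'fov_y': 53.537, 'cx': 326.407, 'cy': 206.313, 'k1': -0.068, 'pose': [[-0.939, 0.263, -0.222, 0.184], [-0.344, -0.694, 0.633, 0.896], [0.012, 0.67, 0.742, 1.108], [0.0, 0.0, 0.0, 1.0]]}
wrist {'fov_y': 58.661, 'cx': 327.529, 'cy': 199.103, 'k1': -0.065, 'pose': [[0.438, -0.858, -0.269, 0.201], [0.899, 0.417, 0.132, 0.598], [-0.001, -0.3, 0.954, 0.385], [0.0, 0.0, 0.0, 1.0]]}
{'clock': 0.15, 'joints': array([-1.21963401,  0.43509247,  0.02500239,  1.57388673, -0.01160271,
        1.13398637, -0.07507752]), 'dq': array([-0.00102134, -0.00301916,  0.00059532, -0.0019527 , -0.00203592,
       -0.0004292 ,  0.0015962 ]), 'joint_efforts': array([ 1.26381998e-03, -6.68253207e+01,  9.85550098e-01, -3.14689171e+01,
       -6.05049497e-02,  3.94324679e-02,  1.52766365e-04]), 'position': array([0.27385602, 0.56137828, 0.22610775]), 'ee_rot': array([-7.06745398e-01, -3.06090396e+00,  1.91295302e-03]), 'force': array([-0.45997689, -0.07480266, -0.11029567]), 'ft_torque': array([ 0.04221841,  0.00996777, -0.01870549]), 'gripper_force': 0.0, 'width': 1.0001742645020888} -0.0188
```

View pics/both.png

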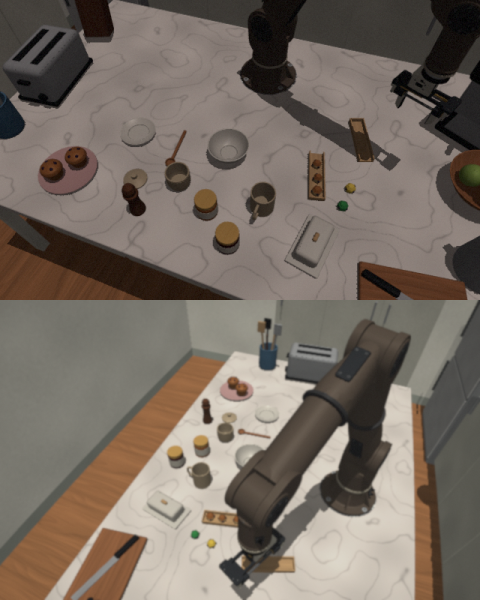

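The downscaled scene (top) shows a tray with three brown pieces at about (316,175) and an empty tray at (361,140). The open bowl is at (227,147), the pot at (177,177) or the mug with its ear at (262,197), the spoon at (176,150), and the saucer at (138,131). I'll confirm these with one enlarged crop.

```bash
python3 - <<'E'
import cv2
im=cv2.imread("pics/scene0.png")[140:300,150:520]
cv2.imwrite("pics/crop1.png",cv2.resize(im,None,fx=2.16,fy=2.16,interpolation=cv2.INTER_CUBIC))
E
```

```text
(no output)
```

View pics/crop1.png

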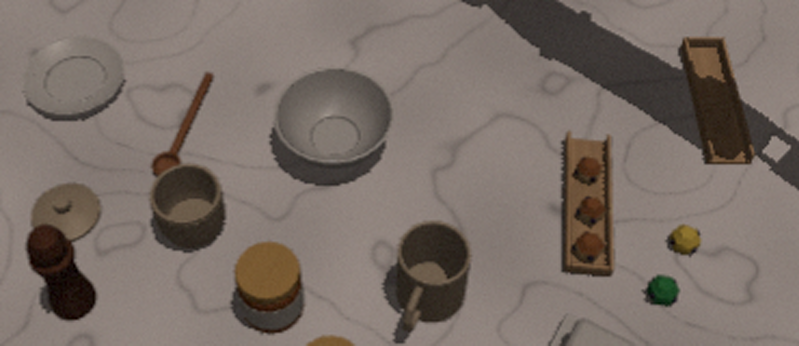

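```bash
python3 - <<'E'
from h import *
c=cal("scene")
def w(n,u,v,z): print(n,np.round(onz(c,150+u/2.16,140+v/2.16,z)*1000).tolist())
for a in [("bowl",333,116,.058),("bowlL",275,116,.058),("bowlR",392,116,.058),("pot",188,194,.072),("mug",433,253,.095),("saucer",74,77,.018),
 ("tOL",567,137,.022),("tOR",609,139,.022),("tCL",563,270,.022),("tCR",611,272,.022),("sphandle",209,75,.008),("spbowl",165,160,.008),("jar",268,270,.088),
 ("lid",64,210,.02),("p3",588,170,.018),("p2",592,210,.018),("p1",589,247,.018),("yellow",685,240,.012),("green",663,290,.012),("t2a",704,42,.022),("t2b",730,155,.022),("pepper",50,240,.08),("pepperfoot",70,300,.0)]: w(*a)
E
```

```text
bowl [482.0, -5.0, 58.0]
bowlL [507.0, -74.0, 58.0]
bowlR [456.0, 66.0, 58.0]
pot [659.0, -120.0, 72.0]
mug [648.0, 180.0, 95.0]
saucer [513.0, -372.0, 18.0]
tOL [385.0, 280.0, 22.0]
tOR [370.0, 332.0, 22.0]
tCL [576.0, 321.0, 22.0]
tCR [559.0, 375.0, 22.0]
sphandle [440.0, -206.0, 8.0]
spbowl [588.0, -198.0, 8.0]
jar [728.0, 14.0, 88.0]
lid [706.0, -276.0, 20.0]
p3 [423.0, 317.0, 18.0]
p2 [480.0, 335.0, 18.0]
p1 [532.0, 343.0, 18.0]
yellow [479.0, 450.0, 12.0]
green [556.0, 437.0, 12.0]
t2a [162.0, 419.0, 22.0]
t2b [342.0, 480.0, 22.0]
pepper [774.0, -238.0, 80.0]
pepperfoot [804.0, -216.0, 0.0]
```

The meant tray is at crop (588,205), not the one at (717,100). It has the lower y, so it is farther to the robot's right, and it holds the three brown pieces. Its open end faces the robot. The pot has no ear and is at crop (188,200); the mug, with its ear, is at (433,265). I'll move above the tray now.

Emit:
carry_out --increments '[25, -29, -7, 0, 0, 0.084, 25, -29, -7, 0, 0, 0.084, 25, -29, -7, 0, 0, 0.084, 25, -29, -7, 0, 0, 0.084, 24, -29, -7, 0, 0, 0.084, 24, -29, -7, 0, 0, 0.084, 24, -29, -7, 0, 0, 0.084, 24, -31, -7, 0, 0, 0.084, 0, 0, 0, 0, 0, 0]' --grip 0 --newtons 40

```text
clock: 1.27
position: [0.4721, 0.3238, 0.1699]
ee_rot: [0.334, -3.123, 0.004]
force: [-0.5, 0.5, -0.3]
width: 1.001
gripper_force: 0.0
```

```bash
python3 - <<'E'
from h import *
c,im=snap("wrist","w1"); s=readout.observe(); print(s["clock"],s["position"],s["ee_rot"],s["joints"])
for z in [0.022]:
  for p in [(385,280),(370,332),(576,321),(559,375)]: print(proj(c,[p[0]/1e3,p[1]/1e3,z]))
E
```

```text
1.325 [0.47074382 0.32604456 0.17027022] [ 3.36207301e-01 -3.12281981e+00  1.35593798e-03] [-0.65891339  0.40629657 -0.05496197  1.77025775  0.02674441  0.96684183
  1.0606697 ]
[297.66817223  71.48542609]
[363.76666301  66.87425871]
[302.08537917 282.80933267]
[359.82510167 278.21786055]
```

View pics/w1.png

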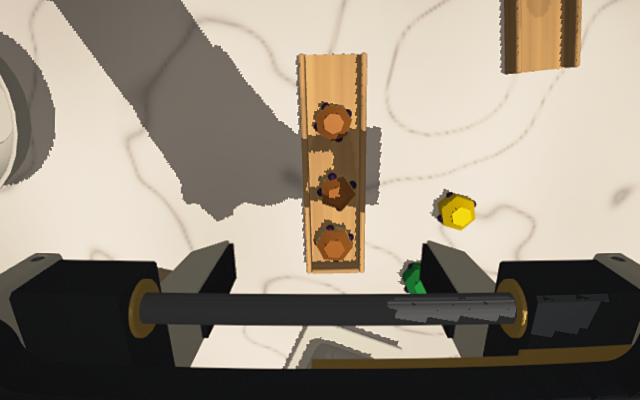

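The wrist view shows the tray's wall-top corners at about (300,54), (366,54), (307,271) and (364,271), with pieces at (333,120), (336,188) and (334,243). The green look-alike is at (414,278) and the yellow one at (457,210).

```bash
python3 - <<'E'
from h import *
c=cal("wrist")
q=np.array([onz(c,u,v,.022) for u,v in [(300,54),(366,54),(307,271),(364,271)]]); print(q.round(3))
d=(q[0]+q[1]-q[2]-q[3])/2; L=np.linalg.norm(d); d/=L; ctr=q.mean(0); o=ctr+d*.002
print("ctr",o,"len",L,"yaw",np.degrees(np.arctan2(d[1],d[0])), "width",np.linalg.norm(q[0]-q[1]))
print("green",onz(c,414,278,.013),onz(c,404,290,0),"yellow",onz(c,457,210,.013))
from scipy.spatial.transform import Rotation as R
m=R.from_rotvec(readout.observe()["ee_rot"]).as_matrix(); print("toolx yaw",np.degrees(np.arctan2(m[1,0],m[0,0])))
E
```

```text
[[0.37  0.282 0.022]
 [0.358 0.334 0.022]
 [0.561 0.326 0.022]
 [0.549 0.38  0.022]]
ctr [0.45767736 0.32983906 0.022     ] len 0.19614096642659962 yaw -166.70049086163692 width 0.05345441370663063
green [0.55095412 0.43323204 0.013     ] [0.57360017 0.43208186 0.        ] yellow [0.47253684 0.45250367 0.013     ]
toolx yaw -167.71026268731833
```

Emit:
carry_out --increments '[-6, 2, -35, 0, 0, 0.018, -5, 2, -35, 0, 0, 0, 0, 0, -35, 0, 0, 0, 0, 0, -30, 0, 0, 0, 0, 0, -20, 0, 0, 0, 0, 0, -10, 0, 0, 0, 0, 0, 0, 0, 0, 0, 0, 0, 0, 0, 0, 0]'

```text
clock: 2.33
position: [0.4593, 0.3324, 0.0066]
ee_rot: [-0.37, 3.119, 0.001]
force: [0.3, 0.0, -0.0]
width: 0.997
gripper_force: 0.0
```

Emit:
carry_out --increments '[0, 0, 0, 0, 0, 0, 0, 0, 0, 0, 0, 0, 0, 0, 0, 0, 0, 0, 0, 0, 0, 0, 0, 0]' --grip 1 --newtons 40

```text
clock: 2.82
position: [0.4592, 0.3314, 0.0058]
ee_rot: [-0.37, 3.12, -0.001]
force: [1.0, -1.5, 1.4]
width: 0.612
gripper_force: 0.5
```

Emit:
carry_out --increments '[0, 0, 0, 0, 0, 0, 0, 0, 5, 0, 0, 0, 0, 0, 15, 0, 0, 0, 0, 0, 30, 0, 0, 0, 0, 0, 35, 0, 0, 0, 0, -5, 35, 0, 0, 0, 5, -10, 30, 0, 0, 0, 10, -18, 20, 0, 0, 0, 14, -26, 10, 0, 0, 0, 18, -34, 0, 0, 0, 0, 18, -34, 0, 0, 0, 0, 18, -34, 0, 0, 0, 0, 18, -34, 0, 0, 0, 0, 18, -34, 0, 0, 0, 0, 16, -30, 0, 0, 0, 0, 14, -22, 0, 0, 0, 0, 9, -13, 0, 0, 0, 0, 4, -6, 0, 0, 0, 0, 0, 0, 0, 0, 0, 0, 0, 0, 0, 0, 0, 0]'

```text
clock: 5.32
position: [0.6206, 0.0331, 0.1858]
ee_rot: [0.372, -3.119, -0.001]
force: [0.2, 0.2, -1.8]
width: 0.608
gripper_force: 40.0
```

```bash
python3 - <<'E'
from h import *
c,im=snap("wrist","w2"); s=readout.observe(); print(s["clock"],s["position"],s["ee_rot"],s["joints"],s["width"],s["gripper_force"])
print(proj(c,[.482,-.005,.058]))
E
```

```text
5.375 [0.62059623 0.033059   0.18578668] [ 3.72529907e-01 -3.11920477e+00 -1.04031519e-03] [-0.15957815  0.46299427  0.03018445  1.63483046 -0.01636152  1.04421971
  1.68418885] 0.6075079235959814 39.99946117401123
[3.20796783e+02 1.46402109e-01]
```

View pics/w2.png

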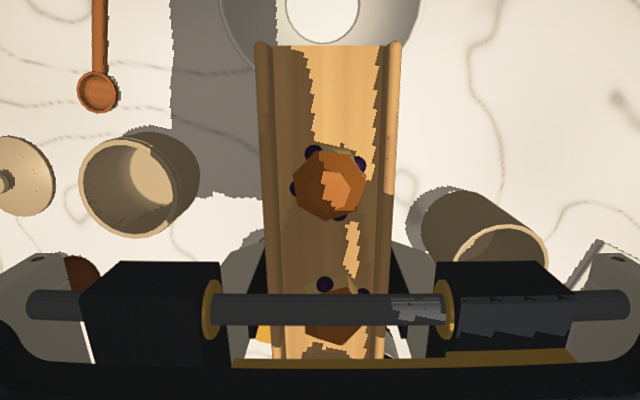

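The tray is held level with its pieces in place. The bowl floor's circle is at (321,5), the pot rim at about (130,188), the spoon bowl at (98,92) with its handle going up through (100,10), and the tray mouth edge from (268,45) to (390,45).

```bash
python3 - <<'E'
from h import *
c=cal("wrist")
f=lambda n,u,v,z:print(n,onz(c,u,v,z).round(4))
f("bowlfloor",321,5,.006);f("rimL",219,10,.058);f("rimR",421,10,.058)
f("potrimL",80,190,.072);f("potR",178,190,.072);f("pottop",130,138,.072);f("potbot",130,236,.072)
f("spb",98,92,.01);f("sph",100,10,.01);f("mouth",329,45,.185);f("mugbot?",498,258,.095)
E
```

```text
bowlfloor [ 0.475  -0.0075  0.006 ]
rimL [ 0.5056 -0.0769  0.058 ]
rimR [0.4705 0.0682 0.058 ]
potrimL [ 0.6651 -0.1652  0.072 ]
potR [ 0.6456 -0.0842  0.072 ]
pottop [ 0.6125 -0.1265  0.072 ]
potbot [ 0.6961 -0.1204  0.072 ]
spb [ 0.5926 -0.1927  0.01  ]
sph [ 0.5212 -0.1968  0.01  ]
mouth [0.5245 0.0108 0.185 ]
mugbot? [0.6333 0.1753 0.095 ]
```

Emit:
carry_out --increments '[-1, -1, -10, 0, 0, 0, -1, -2, -22, 0, 0, 0, -1, -2, -26, 0, 0, 0, -1, -1, -20, 0, 0, 0, -1, 0, -8, 0, 0, 0, -0.8, -0.2, 3.3, 0.0115, -0.0487, 0, -0.8, -0.2, 3.3, 0.0115, -0.0487, 0, -0.8, -0.2, 3.3, 0.0115, -0.0487, 0, -0.8, -0.2, 3.3, 0.0115, -0.0487, 0, -1.6, -0.4, 3.1, 0.0115, -0.0487, 0, -1.6, -0.4, 3.1, 0.0115, -0.0487, 0, -1.6, -0.4, 3.1, 0.0115, -0.0487, 0, -1.6, -0.4, 3.1, 0.0115, -0.0487, 0, -2.5, -0.6, 2.6, 0.0115, -0.0487, 0, -2.5, -0.6, 2.6, 0.0115, -0.0487, 0, -2.5, -0.6, 2.6, 0.0115, -0.0487, 0, -2.5, -0.6, 2.6, 0.0115, -0.0487, 0, 0, 0, 0, 0, 0, 0, 0, 0, 0, 0, 0, 0]'

```text
clock: 7.75
position: [0.5978, 0.025, 0.1354]
ee_rot: [-0.315, 2.597, 0.097]
force: [0.9, -1.1, -0.9]
width: 0.605
gripper_force: 40.0
```

```bash
python3 - <<'E'
from h import *
c,im=snap("wrist","w3"); c2,im2=snap("scene","s3"); s=readout.observe(); print(s["clock"],s["position"],s["ee_rot"],s["joints"],s["width"],s["gripper_force"],s["force"])
a=cv2.resize(im2[150:300,200:460],(640,369)); cv2.imwrite("pics/c3.png",cv2.resize(np.vstack([im,a])[:,:,::-1],None,fx=.78,fy=.78))
E
```

```text
7.85 [0.5977902  0.02495181 0.13531216] [-0.31494549  2.59738635  0.09700902] [-0.03592493  0.30579257 -0.04561731  2.21702893 -0.67243827  0.12516965
  2.38421042] 0.6038645408477019 39.9994683265686 [-0.50119302 -0.75202265 -1.98340252]
```

View pics/c3.png

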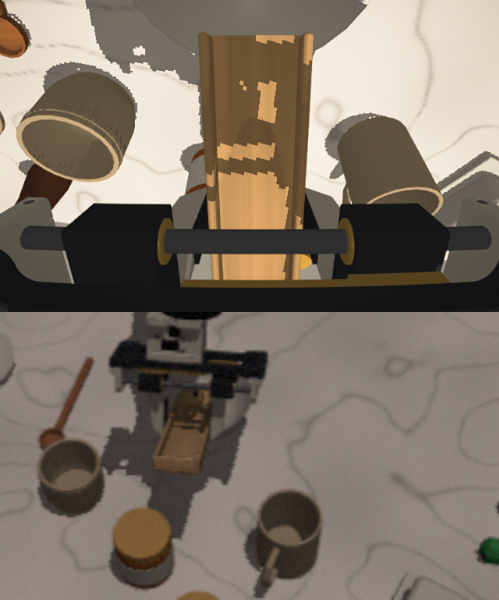

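The tray is empty, so all three pieces have gone off the mouth side. I'll level it and return it.

Emit:
carry_out --increments '[4, 1, 15, 0, 0, 0, 4, 1, 20, -0.023, 0.0974, 0, 0, 0, 20, -0.023, 0.0974, 0, 0, 0, 10, -0.023, 0.0974, 0, 0, 0, 0, -0.023, 0.0974, 0, 0, 0, 0, -0.023, 0.0974, 0, 0, 0, 0, -0.023, 0.0974, 0, 0, 0, 0, 0, 0, 0]'

```text
clock: 8.85
position: [0.6067, 0.0281, 0.1909]
ee_rot: [0.369, -3.079, -0.018]
force: [0.0, -0.5, -1.9]
width: 0.602
gripper_force: 40.0
```

```bash
python3 - <<'E'
from h import *
from scipy.spatial.transform import Rotation as R
s=readout.observe(); m=R.from_rotvec(s["ee_rot"]).as_matrix(); print(m.round(3),s["position"],s["joints"])
c,im=snap("scene","s4"); a=im[150:260,220:380]; cv2.imwrite("pics/c4.png",cv2.resize(a[:,:,::-1],None,fx=4,fy=4,interpolation=cv2.INTER_CUBIC))
E
```

```text
[[-0.971 -0.236 -0.042]
 [-0.236  0.972  0.007]
 [ 0.039  0.016 -0.999]] [0.60670143 0.02812494 0.19086999] [-0.47574763  0.49117937  0.51805479  1.65598984 -0.27169754  1.10857877
  1.93295765]
```

View pics/c4.png

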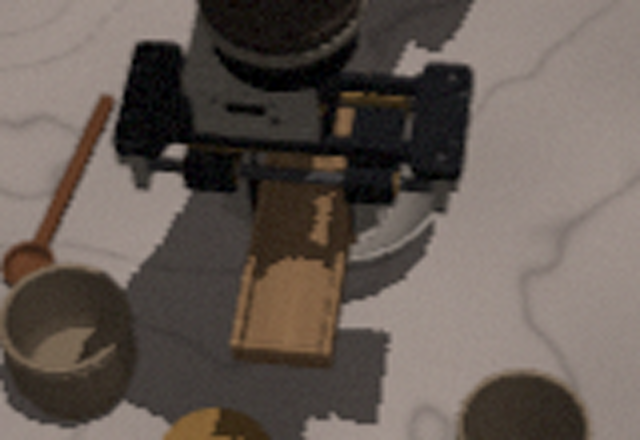

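Emit:
carry_out --increments '[-4, 8, 0, -0.007, -0.042, 0, -12, 25, 0, 0, 0, 0, -20, 42, 0, 0, 0, 0, -24, 48, 0, 0, 0, 0, -24, 48, 0, 0, 0, 0, -24, 48, 0, 0, 0, 0, -20, 42, 0, 0, 0, 0, -14, 28, 0, 0, 0, 0, -6, 14, -15, 0, 0, 0, 0, 0, -35, 0, 0, 0, 0, 0, -40, 0, 0, 0, 0, 0, -40, 0, 0, 0, 0, 0, -25, 0, 0, 0, 0, 0, -12, 0, 0, 0, 0, 0, -8, 0, 0, 0, 0, 0, -6, 0, 0, 0, 0, 0, 0, 0, 0, 0]'

```text
clock: 11.02
position: [0.4576, 0.3314, 0.011]
ee_rot: [-0.373, 3.118, 0.005]
force: [-0.4, 0.7, -1.6]
width: 0.608
gripper_force: 40.0
```

```bash
python3 - <<'E'
from h import *
from scipy.spatial.transform import Rotation as R
s=readout.observe(); m=R.from_rotvec(s["ee_rot"]).as_matrix(); print(m.round(3),s["position"],s["joints"],s["force"])
E
```

```text
[[-0.972 -0.236  0.001]
 [-0.236  0.972  0.003]
 [-0.002  0.003 -1.   ]] [0.45764091 0.33136004 0.01099852] [-0.96836516  0.62462241  0.35318554  1.94977993 -0.35673384  0.62458293
  1.42417518] [-0.3677392   0.70136919 -1.61717153]
```

Emit:
carry_out --increments '[0, 0, -3, 0, 0, 0, 0, 0, -2, 0, 0, 0, 0, 0, 0, 0, 0, 0]'

```text
clock: 11.4
position: [0.4576, 0.3315, 0.0059]
ee_rot: [-0.373, 3.118, 0.005]
force: [-0.2, 0.0, -1.6]
width: 0.606
gripper_force: 40.0
```

Emit:
carry_out --increments '[0, 0, 0, 0, 0, 0, 0, 0, 0, 0, 0, 0, 0, 0, 0, 0, 0, 0, 0, 0, 0, 0, 0, 0]' --grip 0

```text
clock: 11.9
position: [0.4575, 0.3313, 0.0058]
ee_rot: [-0.373, 3.118, 0.005]
force: [-1.0, -0.1, 0.9]
width: 0.979
gripper_force: 0.0
```

Emit:
carry_out --increments '[0, 0, 20, 0, 0, 0, 0, 0, 45, 0, 0, 0, 0, 0, 50, 0, 0, -0.1, 0, -10, 50, 0, 0, -0.17, 2, -20, 20, 0, 0, -0.17, 2, -33, 0, 0, 0, -0.17, 2, -36, 0, 0, 0, -0.17, 2, -38, 0, 0, 0, -0.17, 2, -38, 0, 0, 0, -0.17, 2, -38, 0, 0, 0, -0.17, 2, -38, 0, 0, 0, -0.17, 2, -38, 0, 0, 0, -0.17, 2, -38, 0, 0, 0, -0.17, 2, -38, 0, 0, 0, -0.17, 2, -38, 0, 0, 0, -0.17, 2, -38, 0, 0, 0, -0.17, 2, -36, -10, 0, 0, -0.17, 2, -30, -20, 0, 0, -0.17, 2, -15, 0, 0, 0, -0.17, 0, -8, 0, 0, 0, -0.17]'

```text
clock: 14.4
position: [0.4872, -0.1997, 0.1606]
ee_rot: [3.081, 0.597, -0.002]
force: [-1.1, 0.3, -0.1]
width: 1.003
gripper_force: 0.0
```

Emit:
carry_out --increments '[0, 0, 0, 0, 0, -0.17, 0, 0, 0, 0, 0, -0.17, 0, 0, 0, 0, 0, -0.17, 0, 0, 0, 0, 0, 0, 0, 0, 0, 0, 0, 0]'

```text
clock: 15.02
position: [0.4874, -0.1986, 0.1608]
ee_rot: [3.134, -0.183, -0.002]
force: [0.3, -0.0, 1.1]
width: 1.002
gripper_force: 0.0
```

```bash
python3 - <<'E'
from h import *
from scipy.spatial.transform import Rotation as R
s=readout.observe(); m=R.from_rotvec(s["ee_rot"]).as_matrix(); print(m.round(3),s["position"],s["joints"],s["clock"])
c,im=snap("wrist","w5"); c2,im2=snap("scene","s5")
a=cv2.resize(im2[150:300,160:420],(640,369),interpolation=cv2.INTER_CUBIC); cv2.imwrite("pics/c5.png",cv2.resize(np.vstack([im,a])[:,:,::-1],None,fx=.78,fy=.78))
E
```

```text
[[ 0.993 -0.116 -0.002]
 [-0.116 -0.993 -0.002]
 [-0.001  0.003 -1.   ]] [ 0.48744528 -0.19862649  0.16078233] [-0.54357609  0.6486704   1.28675048  1.95504679 -0.70647951  1.09638406
 -0.63951812] 15.025
```

View pics/c5.png

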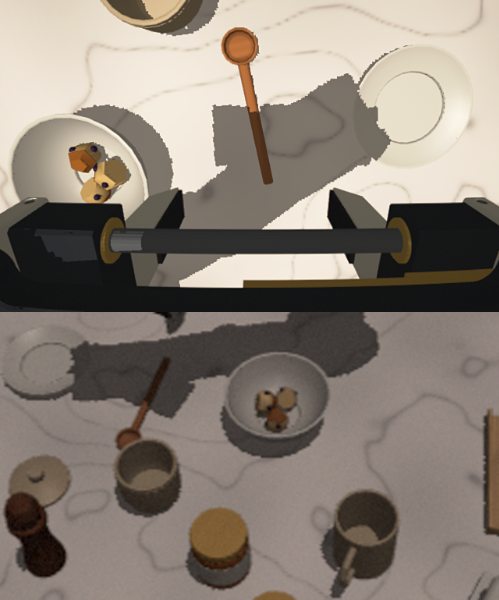

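All three pieces are in the bowl. In the wrist picture (full-resolution pixels) the spoon bowl is at (308,59), the handle end at (344,235), the saucer at about (528,137), and the pieces at (105,201), (132,223) and (126,244).

```bash
python3 - <<'E'
from h import *
c=cal("wrist")
f=lambda n,u,v,z:print(n,onz(c,u,v,z).round(4))
a=onz(c,308,59,.008);b=onz(c,343.6,234,.006);d=a-b;print("spoon",a,b,np.linalg.norm(d),np.degrees(np.arctan2(d[1],d[0])))
f("saucer floor",524,138,.005);f("saucer rim",532,136,.018)
for p in [(105,201),(132,223),(126,244)]: f("piece",*p,.03)
f("bowlL",13,200,.058);f("bowltop",100,146,.058);f("bowlR",189,235,.058)
c=cal("scene")
for p in [(258,402),(288,398),(276,423)]: f("piece scene",160+p[0]/.78*260/640,150+(p[1]-312)/.78*260/640,.025)
f("bowl rim ctr",160+278/.78*260/640,150+(396-312)/.78*260/640,.058)
f("pot rim ctr",160+148/.78*260/640,150+(466-312)/.78*260/640,.072)
E
```

```text
spoon [ 0.59306361 -0.19476969  0.008     ] [ 0.43389816 -0.20772662  0.006     ] 0.15970448672821366 4.65392537932821
saucer floor [ 0.5066 -0.3787  0.005 ]
saucer rim [ 0.5101 -0.3787  0.018 ]
piece [ 0.499  -0.0035  0.03  ]
piece [ 0.4762 -0.0222  0.03  ]
piece [ 0.4569 -0.0106  0.03  ]
bowlL [0.516  0.0566 0.058 ]
bowltop [ 0.5487 -0.0325  0.058 ]
bowlR [ 0.4697 -0.0843  0.058 ]
piece scene [ 0.4788 -0.0365  0.025 ]
piece scene [0.4568 0.0023 0.025 ]
piece scene [0.505  0.0021 0.025 ]
bowl rim ctr [ 0.4815 -0.003   0.058 ]
pot rim ctr [ 0.6604 -0.1194  0.072 ]
```

Emit:
carry_out --increments '[1, -5, -25, 0, 0, 0.1, 0, 0, -35, 0, 0, 0.098, 0, 0, -35, 0, 0, 0, 0, 0, -30, 0, 0, 0, 0, 0, -20, 0, 0, 0, 0, 0, -12, 0, 0, 0, 0, 0, 0, 0, 0, 0]'

```text
clock: 16.0
position: [0.4882, -0.2037, 0.0035]
ee_rot: [3.137, 0.123, -0.003]
force: [0.0, 0.1, 1.0]
width: 1.001
gripper_force: 0.0
```

Emit:
carry_out --increments '[0, 0, 0, 0, 0, 0, 0, 0, 0, 0, 0, 0, 0, 0, 0, 0, 0, 0, 0, 0, 0, 0, 0, 0, 0, 0, 0, 0, 0, 0, 0, 0, 0, 0, 0, 0, 0, 0, 0, 0, 0, 0]' --grip 1 --newtons 40

```text
clock: 16.88
position: [0.4884, -0.2037, 0.0038]
ee_rot: [3.136, 0.122, -0.002]
force: [0.1, 0.2, -0.7]
width: 0.284
gripper_force: 0.0
```

```bash
python3 - <<'E'
from h import *
from scipy.spatial.transform import Rotation as R
s=readout.observe(); m=R.from_rotvec(s["ee_rot"]).as_matrix(); print(m.round(3),s["position"],s["joints"],s["width"],s["gripper_force"])
E
```

```text
[[ 0.997  0.078 -0.001]
 [ 0.078 -0.997 -0.003]
 [-0.002  0.003 -1.   ]] [ 0.48841101 -0.2037356   0.00376548] [-0.33672161  0.79543519  0.95505452  2.06845309 -0.94546312  0.79783294
 -0.28111651] 0.28440447575323075 0.0
```

Emit:
carry_out --increments '[0, 0, 0, 0, 0, 0, 0, 0, 0, 0, 0, 0, 0, 0, 0, 0, 0, 0, 0, 0, 15, 0, 0, 0, 0, 0, 40, 0, 0, -0.063, 0, 0, 50, 0, 0, -0.063, 0, 0, 50, 0, 0, -0.063, 0, 0, 41, 0, 0, -0.064, 12, 10, 0, 0.0174, 0.0985, 0, 13, 10, 0, 0.0174, 0.0985, 0, 12, 10, 0, 0.0174, 0.0985, 0, 13, 10, 0, 0.0174, 0.0985, 0, 12, 10, 0, 0.0174, 0.0985, 0, 13, 10, 0, 0.0174, 0.0985, 0, 12, 10, 0, 0.0174, 0.0985, 0, 13, 10, 0, 0.0174, 0.0985, 0, 13, 11, 0, 0.0174, 0.0985, 0, 0, 0, 0, 0, 0, 0, 0, 0, 0, 0, 0, 0]'

```text
clock: 19.25
position: [0.5861, -0.1208, 0.2047]
ee_rot: [-2.842, 0.289, 1.106]
force: [-1.1, -0.2, -0.5]
width: 0.121
gripper_force: 40.0
```

```bash
python3 - <<'E'
from h import *
from scipy.spatial.transform import Rotation as R
s=readout.observe(); m=R.from_rotvec(s["ee_rot"]).as_matrix(); print(m.round(3),s["position"],s["joints"],s["width"],s["gripper_force"])
print("bowlpt",s["position"]+.105*m[:,0])
c,im=snap("wrist","w6"); c2,im2=snap("scene","s6")
a=cv2.resize(im2[150:300,160:420],(640,369),interpolation=cv2.INTER_CUBIC); cv2.imwrite("pics/c6.png",cv2.resize(np.vstack([im,a])[:,:,::-1],None,fx=.78,fy=.78))
b=s["position"]+.105*m[:,0]; print("proj bowlpt wrist",proj(c,b)*.78,"scene",proj(c2,b),"potrim",proj(c,[.656,-.122,.072])*.78,((proj(c2,[.656,-.122,.072])-[160,150])*640/260*.78+[0,312]),((proj(c2,b)-[160,150])*640/260*.78+[0,312]))
E
```

```text
[[ 0.722 -0.203 -0.662]
 [-0.146 -0.979  0.14 ]
 [-0.676 -0.004 -0.736]] [ 0.58611424 -0.12078666  0.20468701] [-0.04873833  0.9437411   0.46318924  1.00722362 -0.27807632  2.00232476
 -1.40756216] 0.12143707002670674 39.984118938446045
bowlpt [ 0.66189703 -0.13616415  0.13365532]
proj bowlpt wrist [256.22549318  21.63843033] scene [227.19165923 215.13575125] potrim [237.73564596 -21.61565319] [147.72232057 462.85254046] [129.00798572 437.06064241]
```

View pics/c6.png

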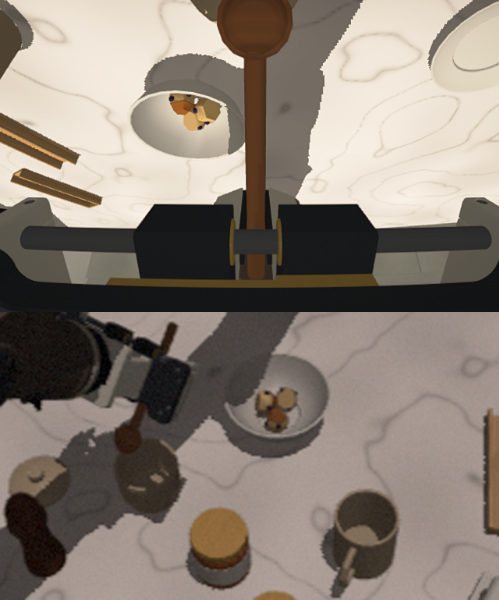

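Emit:
carry_out --increments '[3, 6, 0, -0.002, -0.015, 0, 2, 6, 0, -0.002, -0.015, 0, 0, 0, -10, 0, 0, 0, 0, 0, -15, 0, 0, 0, 0, 0, 0, 0, 0, 0]'

```text
clock: 19.98
position: [0.5908, -0.1071, 0.1771]
ee_rot: [-2.856, 0.286, 1.068]
force: [-0.2, 0.4, -0.4]
width: 0.124
gripper_force: 40.0
```

```bash
cat > st.py <<'E'
from h import *
from scipy.spatial.transform import Rotation as R
s=readout.observe(); m=R.from_rotvec(s["ee_rot"]).as_matrix(); b=s["position"]+.105*m[:,0]
print("t",s["clock"],"toolx",m[:,0].round(3),"tooly",m[:,1].round(3),"bowlpt",b.round(4),"j",s["joints"].round(3),"F",s["force"].round(1))
E
python3 st.py
```

```text
t 19.975 toolx [ 0.74  -0.146 -0.657] tooly [-0.202 -0.979 -0.009] bowlpt [ 0.6685 -0.1225  0.1081] j [-0.067  0.948  0.452  1.05  -0.293  1.931 -1.422] F [-0.2  0.4 -0.4]
```

Emit:
carry_out --increments '[-1, 0, -12, 0, 0, 0, -1, 0, -15, 0, 0, 0, 0, 0, -15, 0, 0, 0, 0, 0, -14, 0, 0, 0, 0, 0, -10, 0, 0, 0, 0, 0, 0, 0, 0, 0]'

```text
clock: 20.72
position: [0.5893, -0.1071, 0.1121]
ee_rot: [-2.857, 0.286, 1.065]
force: [0.8, 1.1, -0.2]
width: 0.122
gripper_force: 40.0
```

```bash
python3 st.py
```

```text
t 20.725 toolx [ 0.741 -0.146 -0.655] tooly [-0.201 -0.979 -0.009] bowlpt [ 0.6671 -0.1225  0.0433] j [-0.068  1.001  0.439  1.104 -0.304  1.825 -1.413] F [ 0.8  1.1 -0.2]
```

Emit:
carry_out --increments '[0, 0, -4, 0, 0, 0, 0, 0, 0, 0, 0, 0, 0, 0, 10, 0, 0, 0, 0, 0, 20, 0, 0, 0, 0, 0, 25, 0, 0, 0, 0, 0, 25, 0, 0, 0, -10, 7, 4, 0, 0, 0, -24, 16, 0, -0.006, -0.031, 0, -24, 16, 0, -0.006, -0.031, 0, -24, 16, 0, -0.006, -0.031, 0, -24, 16, 0, -0.006, -0.031, 0, -24, 16, 0, -0.006, -0.031, 0, -24, 16, 0, -0.006, -0.031, 0, -16, 12, -10, 0, 0, 0, -8, 6, -20, 0, 0, 0, 0, 0, -20, 0, 0, 0, 0, 0, -10, 0, 0, 0, 0, 0, 0, 0, 0, 0]'

```text
clock: 22.98
position: [0.4119, 0.0135, 0.1334]
ee_rot: [-2.961, 0.294, 0.792]
force: [0.1, -0.5, 0.4]
width: 0.121
gripper_force: 40.0
```

```bash
python3 st.py; python3 - <<'E'
from h import *
c,im=snap("wrist","w7"); c2,im2=snap("scene","s7"); c3,im3=snap("side","d7")
def g(c,im,p,n=60):
    u,v=proj(c,p).astype(int); print(u,v); u0,v0=max(0,u-n),max(0,v-n); t=im[v0:v0+2*n,u0:u0+2*n]; print(u0,v0,t.shape); return cv2.resize(t,(400,400),interpolation=cv2.INTER_CUBIC)
p=[.485,-.01,.04]
a=np.hstack([g(c2,im2,p,45),g(c3,im3,p,45)]); w=cv2.resize(im[0:160],(800,200))
cv2.imwrite("pics/c7.png",np.vstack([a,w])[:,:,::-1])
E
```

```text
t 22.975 toolx [ 0.85  -0.168 -0.5  ] tooly [-0.2   -0.98  -0.011] bowlpt [ 0.5011 -0.004   0.0809] j [-0.341  0.561  0.429  1.833 -0.297  1.337 -1.53 ] F [ 0.1 -0.5  0.4]
302 197
257 152 (90, 90, 3)
330 208
285 163 (90, 90, 3)
```

View pics/c7.png

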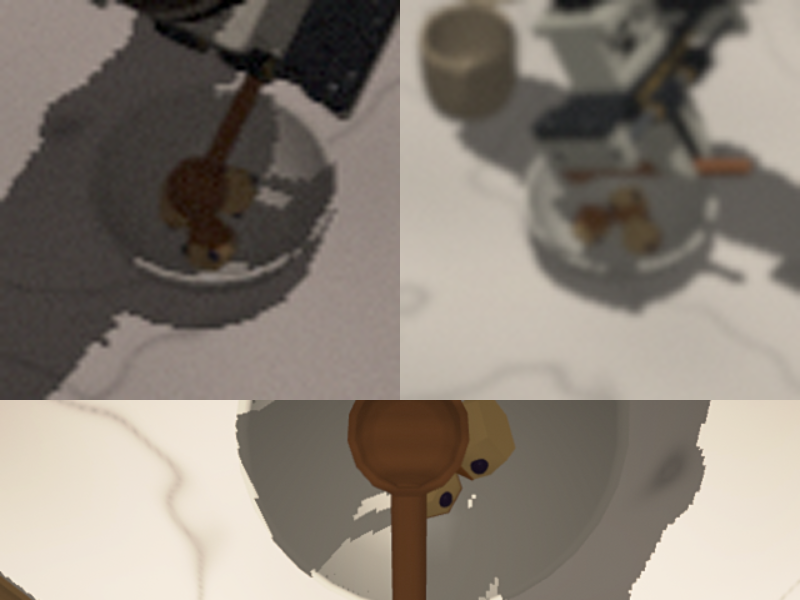

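The wrist and scene views show the spoon bowl hovering over the pieces. In the scene view the pieces are at about (304,206), (311,195) and (297,196).

```bash
python3 - <<'E'
from h import *
c=cal("scene")
for p in [(304.3,206),(310.6,194.7),(297.5,196)]: print(onz(c,*p,.022).round(3))
f=cv2.imread("pics/s5.png"); print()
im=cv2.imread("pics/s5.png");h=cv2.cvtColor(im,cv2.COLOR_BGR2HSV)
m=((h[...,1]>75)&(h[...,0]<25)&(h[...,2]>25)).astype(np.uint8); m[:, :270]=0;m[:,335:]=0;m[:170]=0;m[220:]=0
n,l,s,ct=cv2.connectedComponentsWithStats(m)
for i in range(1,n):
  if s[i,4]>8: print(s[i],ct[i],onz(c,*ct[i],.022).round(3))
E
```

```text
[0.497 0.    0.022]
[0.454 0.003 0.022]
[ 0.471 -0.03   0.022]

[293 189  21  24 310] [303.23548387 199.50967742] [ 0.477 -0.011  0.022]
```

Emit:
carry_out --increments '[-5, -2, -8, 0, 0, 0, -4, -2, -10, 0, 0, 0, 0, 0, -8, 0, 0, 0, 0, 0, 0, 0, 0, 0]'

```text
clock: 23.62
position: [0.4022, 0.0098, 0.1063]
ee_rot: [-2.961, 0.294, 0.794]
force: [-0.1, 0.7, 0.1]
width: 0.122
gripper_force: 40.0
```

Emit:
carry_out --increments '[0, 0, -4, 0, 0, 0, 0, 0, 0, 0, 0, 0]'

```text
clock: 23.88
position: [0.4027, 0.0098, 0.1028]
ee_rot: [-2.961, 0.294, 0.792]
force: [-0.0, 0.6, -0.4]
width: 0.126
gripper_force: 40.0
```

Emit:
carry_out --increments '[0, 0, -4, 0, 0, 0, 0, 0, 0, 0, 0, 0]'

```text
clock: 24.12
position: [0.4026, 0.0098, 0.0988]
ee_rot: [-2.961, 0.294, 0.792]
force: [0.1, 0.6, -0.5]
width: 0.123
gripper_force: 40.0
```

```bash
python3 st.py
```

```text
t 24.125 toolx [ 0.85  -0.167 -0.5  ] tooly [-0.199 -0.98  -0.011] bowlpt [ 0.4918 -0.0078  0.0463] j [-0.328  0.598  0.417  1.88  -0.312  1.258 -1.503] F [ 0.1  0.6 -0.5]
```

Emit:
carry_out --increments '[0, 0, -3, 0, 0, 0, 0, 0, 0, 0, 0, 0]'

```text
clock: 24.38
position: [0.4027, 0.0097, 0.0959]
ee_rot: [-2.961, 0.294, 0.792]
force: [0.5, 0.4, 1.5]
width: 0.123
gripper_force: 40.0
```

Emit:
carry_out --increments '[0, 0, -3, 0, 0, 0, 0, 0, 0, 0, 0, 0]'

```text
clock: 24.62
position: [0.4028, 0.0098, 0.0929]
ee_rot: [-2.961, 0.294, 0.792]
force: [0.1, -0.1, 2.1]
width: 0.121
gripper_force: 40.0
```

Emit:
carry_out --increments '[0, 0, -3, 0, 0, 0, 0, 0, 0, 0, 0, 0]'

```text
clock: 24.88
position: [0.4026, 0.0097, 0.0898]
ee_rot: [-2.961, 0.294, 0.792]
force: [0.3, 0.1, 3.2]
width: 0.122
gripper_force: 40.0
```

```bash
python3 st.py; python3 - <<'E'
from h import *
c,im=snap("wrist","w8"); c2,im2=snap("scene","s8"); c3,im3=snap("side","d8")
# change between hover/now
for n,i in (("s",im2),("d",im3)):
    pass
E
```

```text
t 24.875 toolx [ 0.85  -0.167 -0.5  ] tooly [-0.199 -0.98  -0.011] bowlpt [ 0.4918 -0.0078  0.0373] j [-0.325  0.611  0.413  1.886 -0.318  1.241 -1.497] F [0.3 0.1 3.2]
```

Contact came at a bowl-point height of about 43 mm and the force rose to 3 N, so the dab is done. Now I'll lift and go over the saucer.

Emit:
carry_out --increments '[0, 0, 10, 0, 0, 0, 0, 0, 25, 0, 0, 0, 0, 0, 30, 0, 0, 0, 0, 0, 20, 0, 0, 0, 0, -10, 5, 0, 0, 0, 3, -25, 0, 0, 0, -0.109, 4, -36, 0, 0, 0, -0.109, 5, -40, 0, 0, 0, -0.109, 5, -40, 0, 0, 0, -0.109, 5, -40, 0, -0.0565, -0.078, 0, 5, -40, 0, -0.0565, -0.078, 0, 5, -40, 0, -0.0565, -0.078, 0, 4, -36, 0, -0.0565, -0.078, 0, 3, -22, -20, 0, 0, 0, 0, -10, -30, 0, 0, 0, 0, 0, -30, 0, 0, 0, 0, 0, -20, 0, 0, 0, 0, 0, 0, 0, 0, 0]'

```text
clock: 27.28
position: [0.4398, -0.3289, 0.0783]
ee_rot: [-2.926, 0.956, 0.203]
force: [0.2, 0.7, 0.6]
width: 0.117
gripper_force: 40.0
```

```bash
python3 st.py; python3 - <<'E'
from h import *
c,im=snap("wrist","w9"); c2,im2=snap("scene","s9"); c3,im3=snap("side","d9")
def g(c,im,p,n=60,z=400):
    u,v=proj(c,p).astype(int); u0,v0=max(0,u-n),max(0,v-n); t=im[v0:v0+2*n,u0:u0+2*n]; print(u0,v0,t.shape); return cv2.resize(t,(z,z),interpolation=cv2.INTER_CUBIC)
a=np.vstack([g(c2,im2,[.5,-.36,.02],45,300),g(c2,im2,[.477,-.006,.04],35,300)]); w=cv2.resize(im,(500,312)); d=cv2.resize(im3[80:260,220:500],(500,288))
cv2.imwrite("pics/c9.png",np.hstack([a,np.vstack([w,d])])[:,:,::-1])
E
```

```text
t 27.275 toolx [ 0.799 -0.584 -0.142] tooly [-0.591 -0.806 -0.013] bowlpt [ 0.5238 -0.3902  0.0634] j [ 0.164  0.617  0.591  1.827 -0.407  0.974 -1.251] F [0.2 0.7 0.6]
144 128 (90, 90, 3)
269 161 (70, 70, 3)
```

View pics/c9.png

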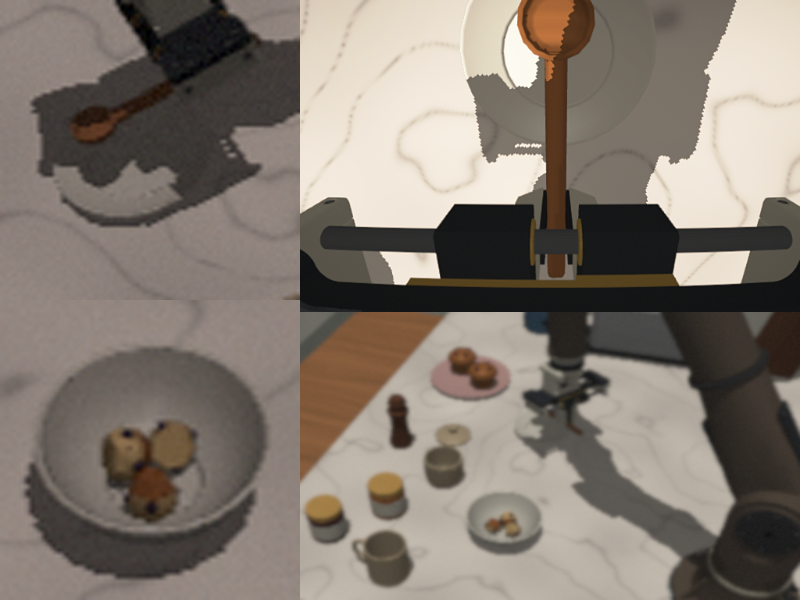

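The spoon hangs straight over the saucer. In wrist pixels the spoon bowl is at about (328,32) and the saucer floor at about (330,66). All the pieces are in the bowl.

```bash
python3 - <<'E'
from h import *
c=cal("wrist")
print(proj(c,[.5238,-.3902,.0634]), onz(c,330,66,.005), onz(c,(462-300)*1.28,50*1.28,.018), onz(c,(655-300)*1.28,50*1.28,.018))
E
```

```text
[329.44337731  33.60055542] [ 0.50947323 -0.37953323  0.005     ] [ 0.55209198 -0.32568008  0.018     ] [ 0.47088398 -0.43708811  0.018     ]
```

Emit:
carry_out --increments '[2, -1, -10, 0, 0, 0, 1, -1, -15, 0, 0, 0, 0, 0, -12, 0, 0, 0, 0, 0, -8, 0, 0, 0, 0, 0, -4, 0, 0, 0, 0, 0, 0, 0, 0, 0]'

```text
clock: 28.18
position: [0.4445, -0.3313, 0.0308]
ee_rot: [-2.927, 0.955, 0.197]
force: [-0.6, -0.3, 0.2]
width: 0.127
gripper_force: 40.0
```

Emit:
carry_out --increments '[0, 0, -2, 0, 0, 0, 0, 0, 0, 0, 0, 0]'

```text
clock: 28.42
position: [0.4448, -0.3313, 0.0291]
ee_rot: [-2.927, 0.955, 0.196]
force: [-0.3, 0.4, 0.6]
width: 0.122
gripper_force: 40.0
```

Emit:
carry_out --increments '[0, 0, -2, 0, 0, 0, 0, 0, 0, 0, 0, 0]'

```text
clock: 28.68
position: [0.4446, -0.3312, 0.0269]
ee_rot: [-2.927, 0.955, 0.197]
force: [-0.5, -0.7, -1.2]
width: 0.122
gripper_force: 40.0
```

```bash
python3 st.py
```

```text
t 28.675 toolx [ 0.8   -0.583 -0.138] tooly [-0.591 -0.807 -0.014] bowlpt [ 0.5287 -0.3925  0.0124] j [ 0.195  0.691  0.548  1.847 -0.458  0.881 -1.214] F [-0.5 -0.7 -1.2]
```

Emit:
carry_out --increments '[0, 0, -2, 0, 0, 0, 0, 0, 0, 0, 0, 0]'

```text
clock: 28.92
position: [0.4446, -0.3312, 0.0248]
ee_rot: [-2.927, 0.955, 0.197]
force: [0.7, 0.0, -0.1]
width: 0.123
gripper_force: 40.0
```

Emit:
carry_out --increments '[0, 0, -1, 0, 0, 0, 0, 0, 0, 0, 0, 0]'

```text
clock: 29.18
position: [0.4446, -0.3312, 0.0239]
ee_rot: [-2.927, 0.955, 0.197]
force: [-0.5, 0.1, -0.1]
width: 0.124
gripper_force: 40.0
```

Emit:
carry_out --increments '[0, 0, 0, 0, 0, 0, 0, 0, 0, 0, 0, 0, 0, 0, 0, 0, 0, 0, 0, 0, 0, 0, 0, 0]' --grip 0.4

```text
clock: 29.68
position: [0.4447, -0.3313, 0.024]
ee_rot: [-2.927, 0.955, 0.196]
force: [-0.8, 0.6, -0.4]
width: 0.507
gripper_force: 0.0
```

Emit:
carry_out --increments '[0, 0, 10, 0, 0, 0, 0, 0, 20, 0, 0, 0, 0, 0, 40, 0, 0, 0, -5, 10, 40, 0, 0, 0, -10, 20, 30, 0, 0, 0, -10, 20, 10, 0, 0, 0, 0, 0, 0, 0, 0, 0, 0, 0, 0, 0, 0, 0]'

```text
clock: 30.68
position: [0.42, -0.2818, 0.1745]
ee_rot: [-2.928, 0.955, 0.195]
force: [0.0, -0.3, 0.2]
width: 0.602
gripper_force: 0.0
```

```bash
python3 - <<'E'
from h import *
s=readout.observe(); print(s["clock"],s["position"],s["width"])
c,im=snap("wrist","w10"); h=cv2.cvtColor(im,cv2.COLOR_RGB2HSV)
m=((h[...,1]>120)&(h[...,0]<20)&(h[...,2]>40)).astype(np.uint8); m[255:]=0
n,l,st,ct=cv2.connectedComponentsWithStats(m)
for i in range(1,n):
  if st[i,4]>150:
    ys,xs=np.where(l==i); print(st[i]); a=np.argmin(ys); print("top",xs[a],ys[a],onz(c,xs[a],ys[a],.015)); b=np.argmax(ys); print("bot",xs[b],ys[b],onz(c,xs[b],ys[b],.03))
# saucer rim: bright low-sat blob
print(proj(c,[.5105,-.38,.005]),proj(c,[.5287,-.3925,.0095]))
E
```

```text
30.675 [ 0.41996371 -0.28175096  0.17446756] 0.6017463942212682
[ 353    0   19  170 2388]
top 357 0 [ 0.50986582 -0.3720241   0.015     ]
bot 356 169 [ 0.40176272 -0.29605254  0.03      ]
[ 58 238  60  17 596]
top 73 238 [ 0.50757173 -0.00988182  0.015     ]
bot 60 254 [0.50387404 0.00261615 0.03      ]
[364.14200296  -6.1783677 ] [364.77600269 -39.00077764]
```

```bash
python3 - <<'E'
from h import *
for n in("scene","side"):
    c,im=snap(n,n+"11"); h=cv2.cvtColor(im,cv2.COLOR_RGB2HSV)
    u,v=proj(c,[.48,-.36,.015]).astype(int)
    m=((h[...,1]>100)&(h[...,0]<20)).astype(np.uint8); k=np.zeros_like(m); k[v-32:v+32,u-36:u+36]=1; m*=k
    nn,l,st,ct=cv2.connectedComponentsWithStats(m)
    for i in range(1,nn):
        if st[i,4]>15: print(n,st[i],ct[i])
    print("expect bowl",proj(c,[.5287,-.3925,.012]),"end",proj(c,[.4,-.297,.035]),"saucer",proj(c,[.5105,-.38,.005]))
    m=((h[...,1]>70)&(h[...,0]<25)).astype(np.uint8)
    for p in([.457,.331,.005],):
        print("tray",proj(c,p))
E
```

```text
scene [169 152  55  33 301] [191.7641196  170.00996678]
expect bowl [175.99826913 179.0086108 ] end [223.76632895 151.42695381] saucer [183.39559316 177.13863769]
tray [423.64307634 232.56619648]
side [323 123   5   5  18] [324.61111111 124.44444444]
side [349 146  21  16  51] [355.98039216 151.17647059]
expect bowl [351.01391734 148.32107151] end [374.50772451 165.44237624] saucer [354.07696157 152.31501373]
tray [302.26964368 294.45828961]
```

```bash
python3 -c "
from cell import arm; print(arm.sign_off())"
```

```text
the job is handed in; nothing more can be done
None
```

I handed the job in at about 31 s: the three muffin pieces are in the bowl, the empty tray is back flat on the counter, and the spoon was dipped in the jam, dabbed on the muffins and laid with its bowl end in the saucer; joint 6 briefly read 2.002 rad, just over its 2 rad limit, so a strict range check could count against it.

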